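# Lock up the flask case

## Task

Shut the lid of the blue flask case, then swing its hinged steel hasp over so that it lies flat on the lid with the lid's post standing up through its slot. Then lock it: slide the orange collar over the post, all the way down until it sits flat on the hasp, and let go. Leave the beaker, the cork ring and the amber bottle beside the case where they are.

Things in the scene. Friction and masses are not known exactly. Their poses are not given: they have to be found in the camera images.
- case: Blue flask case standing on the bench and fixed to it: 210 (x) x 200 (y) x 95 mm high without its lid. Origin: centre of its underside. Its front, with the hasp, is at its own -x; the lid's hinge is along its +x top rim. It stands at a different place and yaw each time.
- lid (a joint): The case's blue lid, a plate 210 x 200 x 12 mm hinged along the case's far (+x) top rim. 0 = shut, positive = front edge raised (rad); it starts partly open. A stiff hinge: it stays where it is left; 3 to 6 N at the front edge moves it. Shut, its top is 107 mm above the bench.
- lid_hinge (a point): On the lid's hinge axis (along the case's y), middle of its length, 95 mm above the bench, at the level of the lid's underside. Its x, y, z axes turn with the lid; the lid extends 210 mm along its -x and its top face is at z = +12 mm.
- lid_edge (a point): Middle of the lid's front edge, on its top face.
- post_seat (a point): On the axis of the steel post that stands on the lid's top, 144 mm from the lid's hinge, on the lid's centre line; the point is 6 mm above the lid's top face, i.e. level with the top face of the closed hasp, where the collar's underside must sit. Its z axis is the post's axis; it moves with the lid.
- post_top (a point): Top of that post. The post is 18 mm in diameter and 41 mm high (35 mm stand above the closed hasp), its tip chamfered to 12 mm over the last 4 mm.
- hasp (a joint): The hasp: a flat steel strap 135 mm long, 50 wide, 6 thick, its last 40 mm red plastic, hinged along y at the case's front top edge. 0 = lying flat on the shut lid, pointing to the case's +x (closed); 1.57 = upright; more = leaning outward, as at the start. It stays where it is left; about 1 N at the tip moves it.
- hasp_hinge (a point): Middle of the hasp's hinge axis, 114 mm in front of the case's centre, 110 mm above the bench (mid-thickness of the strap). The strap runs along this frame's +x; the face that ends up on top is its +z. Its slot, 33 x 22 mm, lies 62 to 95 mm from the hinge axis and passes over the post.
- hasp_tip (a point): Middle of the free end of the hasp (135 mm from the hinge axis, mid-thickness).
- collar: Orange plastic locking collar: a plain tube 46 mm outside, 22 mm inside, 60 mm high, about 0.12 kg, open at both ends, same either way up, standing upright on the bench. Origin: centre of its underside; z along its axis.
- beaker: Bystander: empty glass beaker, 72 mm wide at the rim, 95 mm high. Origin: centre of its underside.
- cork_ring: Bystander: flat brown cork flask ring, 100 mm outside, 54 mm hole, 28 mm high. Origin: centre of its underside.
- bottle: Bystander: amber bottle, 70 mm wide, 150 mm high. Origin: centre of its underside.
Not all that is in view belongs to the job. There is more than one size of the collar; the job needs the middle-sized.

How it is judged:
On the way, in this order (a step that is already met when the one before it is completed fails the run):
1. the lid is shut, with the hasp still off it (value of joint lid below 0.04 rad and value of joint hasp above 0.6 rad), for 0.2 s.
2. the hasp lies flat on the shut lid, over the post, with the collar not yet on it (value of joint lid below 0.04 rad and value of joint hasp below 0.08 rad and distance between collar and post_seat above 0.03 m), for 0.2 s.
At the end, for the whole second after the job is handed in: The lid is shut (within 0.04 rad), the hasp lies on it (within 0.08 rad), and the collar is on the post, centred within 6 mm, upright within 0.1 rad, its lower end within 5 mm of the hasp's top face (either end down), released and at rest (value of joint lid below 0.04 rad and value of joint hasp below 0.08 rad and horizontal distance between collar and post_seat below 0.006 m and (z of collar in the frame of post_seat between -0.005 and 0.005 m or (z of collar in the frame of post_seat between 0.055 and 0.065 m and angle between collar's own z axis and vertical above 3 rad)) and angle between the z axis of collar and the z axis of post_seat, either way round below 0.1 rad and linear speed of collar below 0.02 m/s); the robot touches nothing.
It fails at once if a bystander (beaker, cork ring or amber bottle) is moved more than 40 mm (distance of any of beaker, cork_ring, bottle from where it was at the start of the episode above 0.04 m).
It also fails if it takes over 72 s, if anything falls off the work surface, if the arm or the gripper's body presses on something with over 40 N, if the wrist force passes 120 N, or if a joint passes its speed limit or range.

## Robot

A 7-joint arm with a two-finger parallel gripper is mounted at the origin on the work surface. World frame = base frame: x ahead of the robot, y to its left, z up, the work surface at z = 0. Lengths are in m, angles in rad, forces in N, time in s.
With the tool pointing down it reaches from about 0.35 to 0.9 m from the base axis. Payload 8.1 kg.
Tool frame: the origin (TCP) lies on the mounting face of the last link; the fingertips stand 173 mm ahead of it and the grasp point (between the pads) lies 155 mm ahead of it; z points along the fingers, y is the direction in which the jaws open and shut (so a half turn about z gives the same grasp; the last joint's range is limited). The gripper opens to 85 mm and grips with 20 to 120 N. Pads are 22 mm wide; open, the fingers measure 114 mm over their backs; the gripper's body (76 mm by 85 mm) begins 54 mm behind the grasp point. The pads swing forward as they close: fully open they stand 13 mm farther back than shut.
Start: joints at [-1.257, 0.434, 0.025, 1.573, -0.012, 1.134, -0.075], TCP at [0.253, 0.571, 0.405] pointing down, gripper open.
Joint ranges: [-2.62, 2.62], [-0.44, 2.09], [-1.27, 1.32], [0.08, 2.57], [-1.32, 4.46], [0.12, 2], [-2.74, 2.74]. Speed limits (rad/s): [2.22, 2.22, 3.01, 3.01, 3.14, 3.14, 3.14].

## Interface

Orientations are given as a 3x3 rotation matrix whose columns are the frame's x, y, z axes.
In Python, from plant import observe, camera, calibration, finish_job gives the robot as it stands. The module is installed in compiled form; this text tells all that it offers.
- The arm moves only by the tool send_rows, never from a script. Its argument "targets" is text: rows parted by semicolons, each of 6 numbers parted by spaces: the shift along the world's x, y, z in units of 25 mm (1.0 is 25 mm), then the turn, a rotation vector about the world's x, y, z in units of 8 degrees (1.0 is 8 degrees). In form: x y z ax ay az; .... A call has 1 to 20 rows; each row is the pose to reach, as a shift and turn from the pose commanded when the call began; what a row does not reach only later rows make up. A row lasts 1/10 s, in which the tool goes at most 50 mm and 8.59 degrees, less where a joint would pass 70% of its speed; a pose out of reach is approached as far as the arm can. A call with a gripper value outside its range is refused whole. "grip" is the opening, from 0 (shut) to 1 (fully open), set as the call begins (left out, the last holds). The fingers move at their own pace and stop on an object; "grip_force" is the grip in N (left out, the last holds). Time passes only in rows, so rows that repeat a pose let the fingers close. It gives the time, the measured TCP pose, the force and the opening at its end, in the units of the state.
- observe(): the state, without advancing time (a new reading comes with each control period).
- camera(name): name is "scene" or "top"; returns the picture (420x560x3 uint8, red, green, blue); there is no depth.
- calibration(name): a dict with "mtx" (3x3 intrinsics, pixels), "position" and "attitude" of the camera in the world. Camera axes: x right, y up, looking along -z (the intrinsics and any distortion apply to the point x, -y, -z); pixel columns grow to the right and rows downward; lengths in m; the calibration is good to about 2 mm. A picture is of the moment at which its call begins. calibration takes no time and is no camera call.
- finish_job(): hands the job in, once; it reports no verdict.
The state is a dict: "time_s": time; "q": joint angles; "joint_velocities": joint speeds; "joint_efforts": joint torques, N m; "ee_pos": TCP position; "tcp_rot": TCP orientation; "ft_force": force on the tool from outside, world axes, zero at the start; "torque": the same for the moment, N m; "gripper_width": finger opening in m.
Only numpy, scipy, OpenCV 4.12 (cv2) and the standard library are available. Lean on these libraries where they do the work, as an engineer would, in place of code of your own. Each camera call takes 0.05 s, during which the arm holds its last target. There are 200 camera calls.

## Working session

There is one attempt and no reset: what is moved stays moved. The work goes in short steps, Python scripts to look and compute and a tool call to move; the robot and the scene stay as the last step left them, time stands still between calls to the robot, and variables do not carry over. Pictures are saved under pics/ and viewed, about 8 in all and at most 12, crops included, and the job is handed in when it is done.

Besides the shell and the picture viewer there is one more tool, called after ">>>" in YAML: its name, and indented under it one key for each argument. send_rows: Moves the arm, as the interface text tells. Its arguments: {"type":"object","properties":{"targets":{"type":"string"},"grip":{"type":"number"},"grip_force":{"type":"number"}},"required":["targets"]}

```bash
mkdir -p pics; cat > h.py <<'E'
import numpy as np, cv2
from plant import observe, camera, calibration, finish_job
def ray(n,u,v):
    c=calibration(n);K=np.array(c["mtx"]);d=np.linalg.inv(K)@[u,v,1.];R=np.array(c["attitude"])
    return np.array(c["position"]),R@np.array([d[0],-d[1],-d[2]])
def onz(n,u,v,z):
    p,d=ray(n,u,v);return p+d*(z-p[2])/d[2]
def proj(n,P):
    c=calibration(n);K=np.array(c["mtx"]);R=np.array(c["attitude"]);q=R.T@(np.array(P)-np.array(c["position"]))
    q=K@np.array([q[0],-q[1],-q[2]]);return q[:2]/q[2]
def tri(a,b): # (name,u,v) pairs
    p,d=ray(*a);q,e=ray(*b);s=np.linalg.lstsq(np.c_[d,-e],q-p,rcond=None)[0]
    A=p+d*s[0];B=q+e*s[1];return (A+B)/2,np.linalg.norm(A-B)
def save(n,f,crop=None,k=1):
    im=camera(n)[:,:,::-1]
    if crop: x0,y0,x1,y1=crop; im=im[y0:y1,x0:x1]
    cv2.imwrite("pics/"+f,cv2.resize(im,None,fx=k,fy=k,interpolation=cv2.INTER_CUBIC))
E
python3 - <<'E'
from h import *
for n in("scene","top"): print(calibration(n)); save(n,n+"0.png",k=1.4)
s=observe();print(s["ee_pos"],s["tcp_rot"],s["gripper_width"])
E
```

```text
{'mtx': array([[395.57844349,   0.        , 273.99850335],
       [  0.        , 395.57844349, 209.60298649],
       [  0.        ,   0.        ,   1.        ]]), 'position': array([1.09713447, 0.23967884, 0.72249402]), 'attitude': array([[-0.38447683, -0.66575841,  0.63948675],
       [ 0.92302296, -0.28802352,  0.2550903 ],
       [ 0.01435871,  0.68833727,  0.72524867]])}
{'mtx': array([[461.90327802,   0.        , 282.71047364],
       [  0.        , 461.90327802, 207.88362608],
       [  0.        ,   0.        ,   1.        ]]), 'position': array([0.36102029, 0.01383058, 1.2079057 ]), 'attitude': array([[-0.0048174 ,  0.98687962, -0.16138592],
       [-0.99963812, -0.00902386, -0.02534179],
       [-0.02646562,  0.16120544,  0.98656595]])}
[0.2529446  0.57130497 0.40399382] [[-9.14384761e-01  4.04845985e-01 -4.88227114e-04]
 [ 4.04846267e-01  9.14383773e-01 -1.34732131e-03]
 [-9.90306702e-05 -1.42962699e-03 -9.99998973e-01]] 0.08555027327179156
```

View pics/scene0.png

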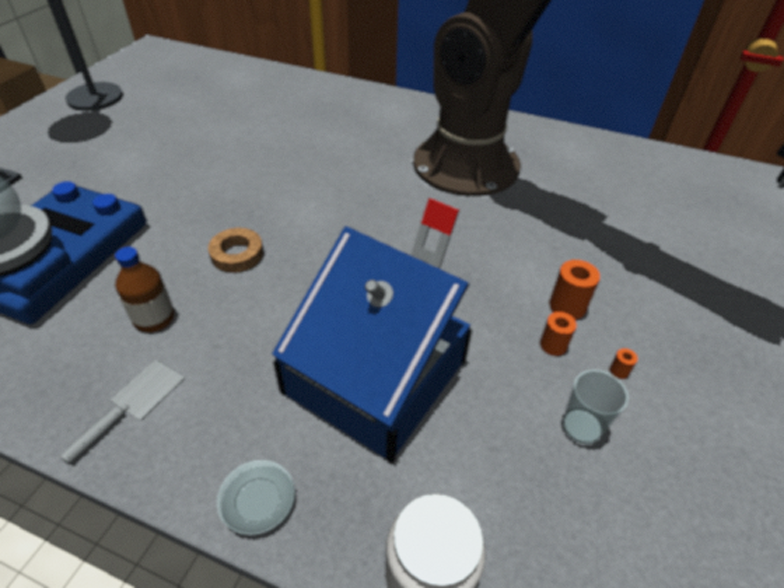

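View pics/top0.png

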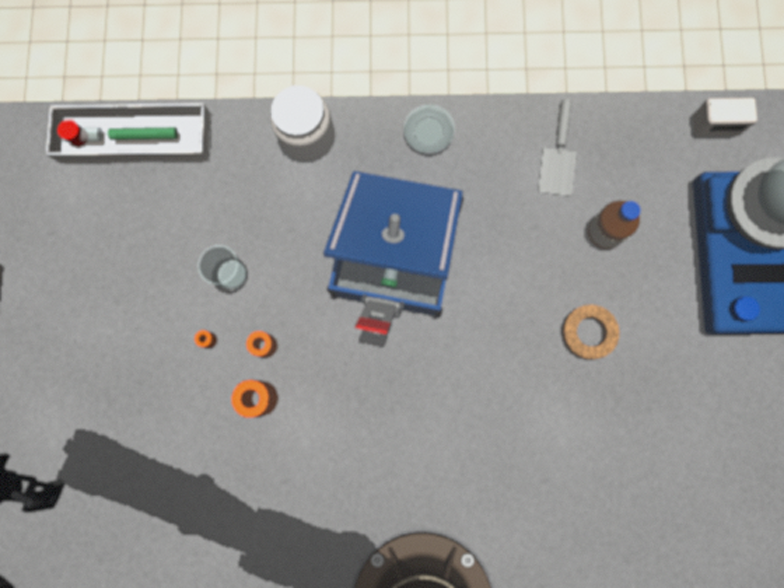

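The orange collars, in the top picture: small at (204,339), middle at (260,344) and large at (251,398). The middle one, at (558,333) in the scene picture, fits. The case stands at about (390,240) with its lid about half open, and its hasp leans outward toward the robot. I'll confirm in enlarged crops.

```bash
python3 - <<'E'
from h import *
a=camera("top")[:,:,::-1][110:300,130:340]; b=camera("scene")[:,:,::-1][135:335,190:460]
cv2.imwrite("pics/c1.png",cv2.resize(a,None,fx=3.1,fy=3.1,interpolation=2)); cv2.imwrite("pics/c2.png",cv2.resize(b,None,fx=2.9,fy=2.9,interpolation=2))
E
```

```text
(no output)
```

View pics/c1.png

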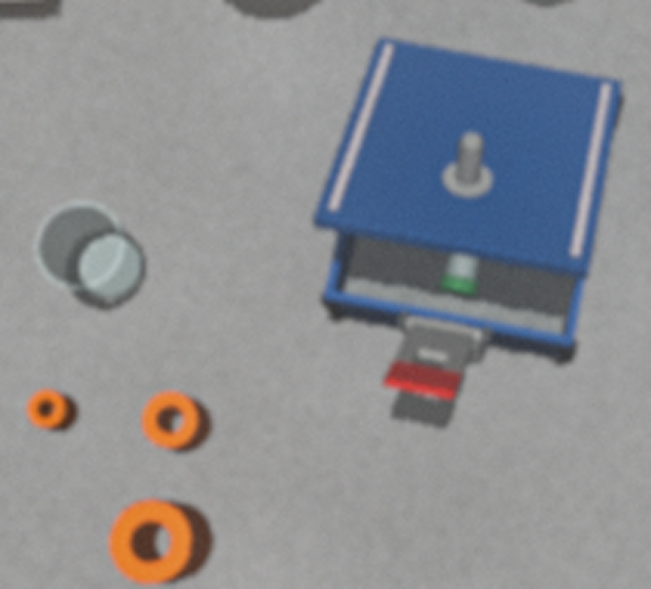

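View pics/c2.png

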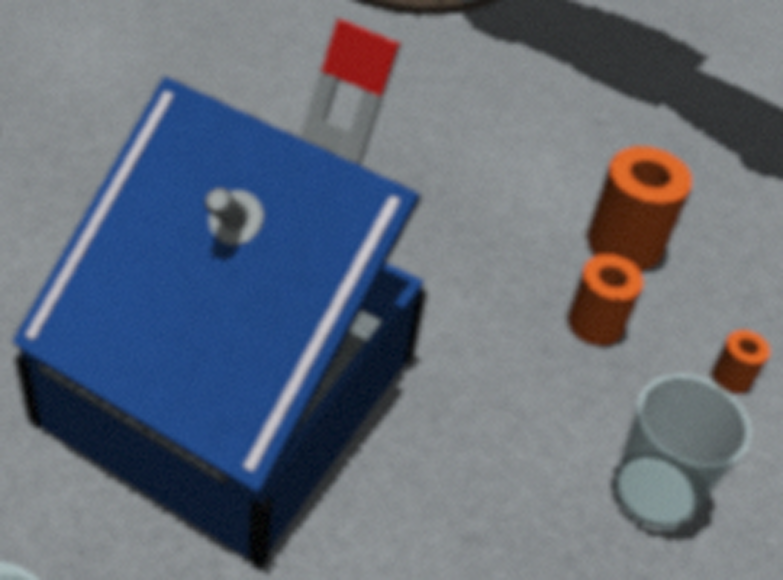

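```bash
cat > fit.py <<'E'
from h import *
from scipy.optimize import least_squares
T=lambda x,y:("top",130+x/3.1,110+y/3.1)
S=lambda x,y:("scene",190+x/2.9,135+y/2.9)
def case(p):
    x,y,w,l,h=p
    R=np.array([[np.cos(w),-np.sin(w),0],[np.sin(w),np.cos(w),0],[0,0,1]]);o=np.array([x,y,0])
    W=lambda a:o+R@np.array(a,float)
    def L(u,v,n): # in lid_hinge frame, lid rotates front up
        c,s=np.cos(l),np.sin(l); return W([.105+c*u+s*n,v,.095-s*u+c*n])
    def H(r,v,n=0): c,s=np.cos(h),np.sin(h); return W([-.114+c*r-s*n,v,.110+s*r+c*n])
    return W,L,H
def obs(p):
    W,L,H=case(p)
    return [(T(322,300),W([-.105,.1,.095])),(T(575,343),W([-.105,-.1,.095])),
    (T(383,38),L(0,.1,.012)),(T(621,82),L(0,-.1,.012)),(T(317,220),L(-.21,.1,.006)),(T(586,270),L(-.21,-.1,.006)),
    (S(163,78),L(-.21,-.1,.012)),(S(418,192),L(-.21,.1,.012)),(S(265,485),L(0,.1,.012)),(S(17,343),L(0,-.1,.012)),
    (S(217,200),L(-.144,0,.053)),(T(471,140),L(-.144,0,.053)),
    (S(338,18),H(.135,-.025)),(S(400,43),H(.135,.025)),(S(322,70),H(.095,-.025)),(S(380,95),H(.095,.025)),
    (T(386,382),H(.135,.025)),(T(458,398),H(.135,-.025))]
if __name__=="__main__":
    f=lambda p:np.ravel([proj(a[0],P)-a[1:] for a,P in obs(p)])
    r=least_squares(f,[.5,0,-.15,.5,2],loss="soft_l1");print(r.x.round(4));print(f(r.x).reshape(-1,2).round(1).tolist())
    W,L,H=case(r.x);np.save("case.npy",r.x)
    print("front edge",L(-.21,0,.012),"tip",H(.135,0),"hinge",H(0,0))
    print(tri(T(172,419),S(612,277)),onz(*T(172,419),.06),onz(*S(612,277),.06))
    print("beaker",onz(*T(78,243),.095), onz(*T(110,265),0))
E
python3 fit.py
```

```text
[ 0.6325  0.0431 -0.192   0.5588  2.0367]
[[0.3, -0.6], [-0.8, 0.3], [-2.4, -0.7], [-0.2, -1.2], [-1.7, 1.1], [0.7, 1.1], [-0.4, -1.7], [0.7, -0.8], [-1.7, 2.4], [-2.5, -0.1], [0.2, -0.5], [-0.3, -0.7], [-0.5, -0.7], [-0.4, -0.7], [-0.6, -0.4], [0.4, -0.2], [-0.8, 0.5], [-1.0, -0.4]]
front edge [0.56698714 0.05584088 0.21650871] tip [0.46102212 0.07644354 0.23061138] hinge [0.520553   0.06486902 0.11      ]
(array([0.45680456, 0.28867425, 0.05610867]), np.float64(0.0016101796154898592)) [0.45658737 0.28693041 0.06      ] [0.46025623 0.28917308 0.06      ]
beaker [0.59490935 0.35830342 0.095     ] [5.95168299e-01 3.59042564e-01 2.22044605e-16]
```

The fit is good: residuals are about 1–2 px, and the collar's triangulated height is 56 mm against 60 mm. Now for the lid-pushing numbers.

```bash
cat >> h.py <<'E'
def units(P,z=None):  # shift in units from current TCP to TCP position P
    return ((np.array(P)-observe()["ee_pos"])/.025).round(2)
E
python3 - <<'E'
from fit import *
p=np.load("case.npy");W,L,H=case(p)
for z in(.27,.203,.107):print(W([-.045,.055,z]),units(W([-.045,.055,z+.173])))
E
```

```text
[0.59878168 0.10568903 0.27      ] [ 13.83 -18.63   1.55]
[0.59878168 0.10568903 0.203     ] [ 13.83 -18.63  -1.13]
[0.59878168 0.10568903 0.107     ] [ 13.83 -18.63  -4.97]
```

>>> send_rows:
  targets: "0 0 1.6 0 0 0.5; 1 -1.3 1.6 0 0 1; 2 -2.7 1.6 0 0 1.6; 3 -4 1.6 0 0 1.6; 4 -5.4 1.6 0 0 1.6; 5 -6.7 1.6 0 0 1.6; 6 -8 1.6 0 0 1.6; 7 -9.4 1.6 0 0 1.6; 8 -10.8 1.6 0 0 1.6; 9 -12.1 1.6 0 0 1.6; 10 -13.4 1.6 0 0 1.6; 11 -14.8 1.6 0 0 1.6; 12 -16.2 1.6 0 0 1.6; 13 -17.5 1.6 0 0 1.6; 13.8 -18.6 1.6 0 0 1.6; 13.8 -18.6 1.6 0 0 1.6; 13.8 -18.6 1.6 0 0 1.6"
  grip: 0

```text
time_s: 1.9
ee_pos: [0.5982, 0.1058, 0.4443]
tcp_rot: [[-0.981, 0.194, -0.001], [0.194, 0.981, -0.0], [0.001, -0.0, -1.0]]
ft_force: [-0.0, 0.5, -0.2]
gripper_width: 0.0005
```

>>> send_rows:
  targets: "0 0 -0.8 0 0 0; 0 0 -1.6 0 0 0; 0 0 -2.3 0 0 0; 0 0 -2.7 0 0 0; 0 0 -3 0 0 0; 0 0 -3.3 0 0 0; 0 0 -3.6 0 0 0; 0 0 -3.9 0 0 0; 0 0 -4.2 0 0 0; 0 0 -4.5 0 0 0; 0 0 -4.8 0 0 0; 0 0 -5.1 0 0 0; 0 0 -5.4 0 0 0; 0 0 -5.7 0 0 0; 0 0 -6 0 0 0; 0 0 -6.2 0 0 0; 0 0 -6.4 0 0 0; 0 0 -6.5 0 0 0; 0 0 -6.5 0 0 0"

```text
time_s: 3.8
ee_pos: [0.5981, 0.1064, 0.2819]
tcp_rot: [[-0.981, 0.192, -0.0], [0.192, 0.981, -0.0], [0.0, -0.0, -1.0]]
ft_force: [-0.3, 0.2, -0.5]
gripper_width: -0.0001
```

>>> send_rows:
  targets: "0 0 -0.1 0 0 0; 0 0 -0.15 0 0 0; 0 0 -0.2 0 0 0; 0 0 -0.2 0 0 0"

```text
time_s: 4.2
ee_pos: [0.5982, 0.1063, 0.2803]
tcp_rot: [[-0.981, 0.193, 0.002], [0.193, 0.981, 0.001], [-0.002, 0.001, -1.0]]
ft_force: [-11.2, -1.7, 29.3]
gripper_width: 0.0003
```

```bash
python3 - <<'E'
from h import *
save("scene","s1.png",(150,110,470,350),2.4)
E
```

```text
(no output)
```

View pics/s1.png

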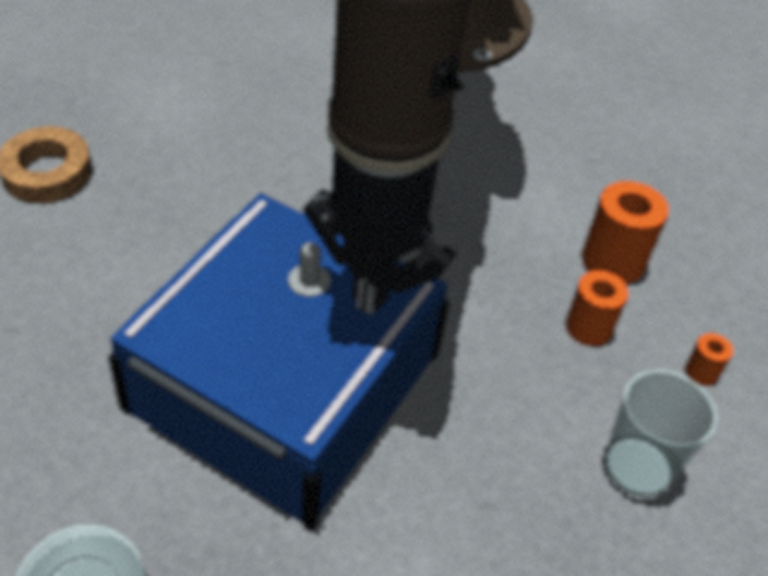

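The lid is shut: the fingertip height of 107 mm matches the lid's top. The post is upright, and both the collar and the beaker are undisturbed. Next I'll lift and go round to the outside of the hasp.

>>> send_rows:
  targets: "0 0 2 0 0 0; 0 0 4 0 0 0; 0 0 6 0 0 0; 0 0 7.2 0 0 0; -1.6 -0.15 7.2 0 0 0; -3.2 -0.3 7.2 0 0 0; -4.8 -0.45 7.2 0 0 0; -6.4 -0.6 7.2 0 0 0; -7.9 -0.7 7.2 0 0 0; -7.9 -0.7 6 0 0 0; -7.9 -0.7 4.5 0 0 0; -7.9 -0.7 3.5 0 0 0; -7.9 -0.7 3.5 0 0 0"

```text
time_s: 5.55
ee_pos: [0.3994, 0.0886, 0.3626]
tcp_rot: [[-0.981, 0.192, -0.004], [0.192, 0.981, -0.002], [0.004, -0.003, -1.0]]
ft_force: [-1.1, -0.2, 0.5]
gripper_width: -0.0001
```

```bash
python3 - <<'E'
from fit import *
p=np.load("case.npy");W,L,H=case(p);s=observe()
R=np.c_[W([1,0,0])-W([0,0,0]),W([0,1,0])-W([0,0,0])][:2]
print("local tip",R.T@(s["ee_pos"][:2]-p[:2]),s["ee_pos"][2]-.173,s["ft_force"])
rows=[(-.20,.19),(-.17,.19),(-.15,.195)]
for h in np.arange(1.6,-.01,-.1):rows.append((-.114+.118*np.cos(h)-.003*np.sin(h)-.011,.110+.118*np.sin(h)+.003*np.cos(h)))
for a,z in rows: print(round(a,3),round(z,3),units(W([a,0,z+.173])))
save("top","t1.png",(170,110,330,250),3.5)
E
```

```text
local tip [-2.37445585e-01  1.42124073e-04] 0.18956608987908397 [-1.06564098 -0.19383872  0.45565738]
-0.2 0.19 [ 1.47 -0.29  0.02]
-0.17 0.19 [ 2.65 -0.52  0.02]
-0.15 0.195 [ 3.43 -0.67  0.22]
-0.131 0.228 [ 4.16 -0.81  1.53]
-0.12 0.228 [ 4.62 -0.9   1.53]
-0.108 0.227 [ 5.09 -0.99  1.49]
-0.096 0.225 [ 5.54 -1.08  1.4 ]
-0.085 0.221 [ 5.98 -1.17  1.26]
-0.074 0.217 [ 6.41 -1.25  1.08]
-0.064 0.211 [ 6.82 -1.33  0.85]
-0.054 0.204 [ 7.2  -1.41  0.59]
-0.045 0.197 [ 7.56 -1.48  0.29]
-0.037 0.188 [ 7.88 -1.54 -0.05]
-0.029 0.179 [ 8.17 -1.59 -0.42]
-0.023 0.169 [ 8.42 -1.64 -0.81]
-0.017 0.159 [ 8.64 -1.68 -1.23]
-0.013 0.148 [ 8.81 -1.72 -1.67]
-0.01 0.136 [ 8.93 -1.74 -2.13]
-0.008 0.125 [ 9.01 -1.76 -2.59]
-0.007 0.113 [ 9.05 -1.76 -3.06]
```

>>> send_rows:
  targets: "0.8 -0.15 0 0 0 0; 1.5 -0.3 0 0 0 0; 2 -0.4 0.1 0 0 0; 2.6 -0.5 0.3 0 0 0; 3 -0.6 0.6 0 0 0; 3.4 -0.67 0.8 0 0 0; 3.8 -0.75 1.1 0 0 0; 4.2 -0.8 1.3 0 0 0; 4.6 -0.9 1.4 0 0 0; 5.1 -1 1.4 0 0 0; 5.5 -1.1 1.35 0 0 0; 6 -1.2 1.2 0 0 0; 6.4 -1.25 1.05 0 0 0; 6.8 -1.33 0.85 0 0 0; 7.2 -1.4 0.6 0 0 0; 7.55 -1.5 0.3 0 0 0; 7.9 -1.55 -0.05 0 0 0; 7.9 -1.55 -0.05 0 0 0"

```text
time_s: 7.4
ee_pos: [0.5987, 0.0499, 0.3618]
tcp_rot: [[-0.981, 0.193, -0.002], [0.193, 0.981, -0.001], [0.001, -0.001, -1.0]]
ft_force: [-0.8, -0.3, -0.4]
gripper_width: 0.0002
```

```bash
python3 - <<'E'
from h import *
a=camera("scene")[:,:,::-1][110:310,180:400]
cv2.imwrite("pics/s2.png",cv2.resize(a,None,fx=2.8,fy=2.8,interpolation=2))
E
```

```text
(no output)
```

View pics/s2.png

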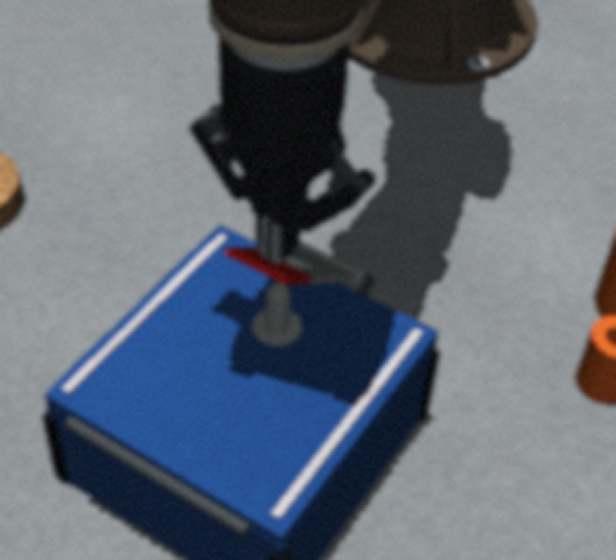

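The hasp, with its red tip at (265,265), is past upright and leans in under the fingers. I'll carry on along the arc.

>>> send_rows:
  targets: "0.3 -0.05 -0.35 0 0 0; 0.55 -0.1 -0.75 0 0 0; 0.75 -0.15 -1.15 0 0 0; 0.9 -0.2 -1.6 0 0 0; 1.05 -0.2 -2.1 0 0 0; 1.1 -0.2 -2.5 0 0 0; 1.15 -0.2 -2.8 0 0 0; 1.15 -0.2 -2.95 0 0 0; 1.15 -0.2 -3.05 0 0 0; 1.15 -0.2 -3.1 0 0 0; 1.15 -0.2 -3.1 0 0 0"

```text
time_s: 8.55
ee_pos: [0.6267, 0.0452, 0.2866]
tcp_rot: [[-0.981, 0.192, 0.0], [0.192, 0.981, 0.0], [-0.0, 0.0, -1.0]]
ft_force: [-1.6, -0.5, 1.2]
gripper_width: -0.0001
```

>>> send_rows:
  targets: "0 0 -0.1 0 0 0; 0 0 -0.15 0 0 0; 0 0 -0.15 0 0 0; 0 0 -0.15 0 0 0"

```text
time_s: 8.95
ee_pos: [0.6267, 0.0451, 0.2858]
tcp_rot: [[-0.981, 0.192, 0.002], [0.192, 0.981, 0.001], [-0.002, 0.002, -1.0]]
ft_force: [-12.8, 0.1, 32.2]
gripper_width: 0.0001
```

>>> send_rows:
  targets: "0 0 1.5 0 0 0; 0 0 3 0 0 0; -1 1.4 3.5 0 0 0; -2 2.8 3.5 0 0 0; -3 4.2 3.5 0 0 0; -4 5.6 3.5 0 0 0; -5 7 3.5 0 0 0; -6 8.4 3 0 0 0; -6.7 9.7 2.5 0 0 0; -6.7 9.7 2 0 0 0; -6.7 9.7 2 0 0 0"
  grip: 1

```text
time_s: 10.05
ee_pos: [0.4584, 0.2882, 0.3311]
tcp_rot: [[-0.982, 0.19, -0.002], [0.19, 0.982, -0.001], [0.001, -0.002, -1.0]]
ft_force: [0.2, -0.6, -0.0]
gripper_width: 0.0851
```

```bash
python3 - <<'E'
from h import *
print(observe()["ee_pos"],observe()["gripper_width"])
a=camera("top")[:,:,::-1][120:290,130:340];b=camera("scene")[:,:,::-1][110:310,190:450]
a=cv2.resize(a,(525,425),interpolation=2);b=cv2.resize(b,(650,500),interpolation=2)
cv2.imwrite("pics/t3.png",a);cv2.imwrite("pics/s3.png",b)
E
```

```text
[0.45839379 0.28818502 0.331055  ] 0.08507477265119529
```

View pics/s3.png

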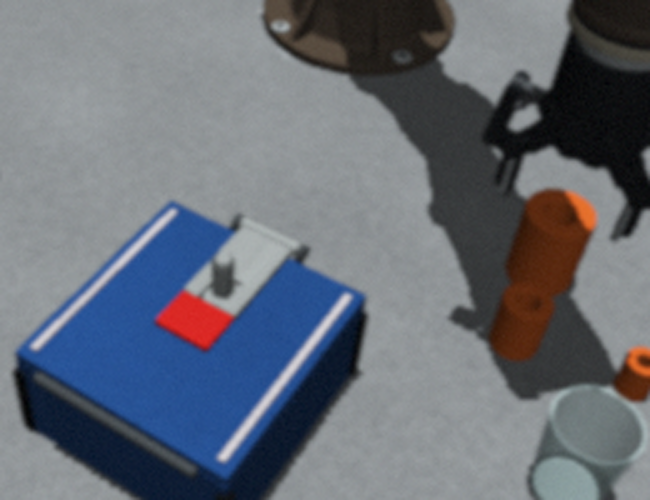

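View pics/t3.png

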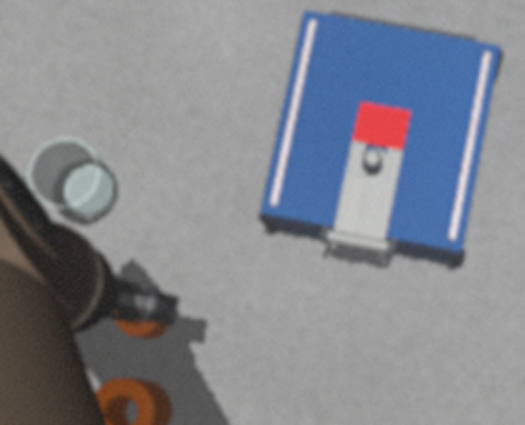

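The hasp lies flat with the post up through its slot, post tip at scene crop (223,258) and top crop (372,153). The middle collar is straight under the gripper. I'll descend and grip it.

>>> send_rows:
  targets: "0 0 -1.2 0 0 0; 0 0 -2.4 0 0 0; 0 0 -3.4 0 0 0; 0 0 -4.2 0 0 0; 0 0 -5 0 0 0; 0 0 -5.5 0 0 0; 0 0 -5.5 0 0 0"

```text
time_s: 10.85
ee_pos: [0.4597, 0.2866, 0.1939]
tcp_rot: [[-0.981, 0.194, -0.001], [0.194, 0.981, -0.001], [0.001, -0.002, -1.0]]
ft_force: [0.5, -0.0, -0.1]
gripper_width: 0.0858
```

>>> send_rows:
  targets: "0 0 0 0 0 0; 0 0 0 0 0 0; 0 0 0 0 0 0; 0 0 0 0 0 0; 0 0 0 0 0 0; 0 0 0 0 0 0; 0 0 0 0 0 0; 0 0 0 0 0 0"
  grip: 0
  grip_force: 40

```text
time_s: 11.65
ee_pos: [0.4597, 0.2879, 0.1958]
tcp_rot: [[-0.981, 0.192, 0.002], [0.192, 0.981, 0.001], [-0.001, 0.001, -1.0]]
ft_force: [-0.3, -1.3, 5.2]
gripper_width: 0.0442
```

```bash
python3 - <<'E'
from fit import *
p=np.load("case.npy");W,L,H=case(p)
print(W([-.039,0,.148]));a=("scene",190+223/2.5,110+257/2.5);b=("top",130+372/2.5,120+154/2.5)
print(tri(a,b),onz(*a,.148),onz(*b,.148),proj("scene",W([-.039,0,.148])),a,proj("top",W([-.039,0,.148])),b)
print(observe()["gripper_width"],observe()["ee_pos"])
E
```

```text
[0.59417437 0.0505549  0.148     ]
(array([0.59639702, 0.05048264, 0.14989739]), np.float64(0.0012808100282695994)) [0.59455706 0.05047319 0.148     ] [0.59702604 0.04994059 0.148     ] [279.31044837 212.68278772] ('scene', 279.2, 212.8) [278.54263564 182.7905122 ] ('top', 278.8, 181.6)
0.04423686445628926 [0.45973259 0.2879285  0.19584276]
```

>>> send_rows:
  targets: "0 0 1.5 0 0 0; 0 0 3 0 0 0; 0 0 5 0 0 0; 0 0 7 0 0 0; 0.8 -1.4 7.4 0 0 0; 1.6 -2.8 7.4 0 0 0; 2.4 -4.2 7.4 0 0 0; 3.2 -5.6 7.4 0 0 0; 4 -7 7.4 0 0 0; 4.8 -8.4 7.4 0 0 0; 5.4 -9.5 7.4 0 0 0; 5.4 -9.5 7.4 0 0 0; 5.4 -9.5 7.4 0 0 0; 5.4 -9.5 7.4 0 0 0"

```text
time_s: 13.05
ee_pos: [0.5938, 0.0515, 0.3798]
tcp_rot: [[-0.982, 0.191, -0.0], [0.191, 0.982, 0.001], [0.001, 0.001, -1.0]]
ft_force: [-0.6, 0.9, -1.3]
gripper_width: 0.0443
```

```bash
python3 - <<'E'
from h import *
print(observe()["ee_pos"],observe()["gripper_width"])
save("scene","s4.png",(210,120,350,240),5)
E
```

```text
[0.59380042 0.05148205 0.37982402] 0.044250934072486175
```

View pics/s4.png

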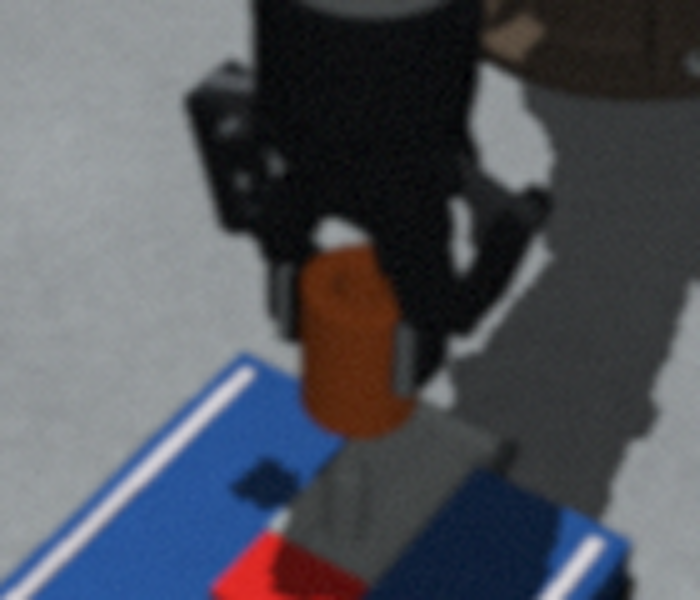

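```bash
python3 - <<'E'
from h import *
from scipy.optimize import least_squares
im=cv2.imread("pics/s4.png");b,g,r=[im[...,i].astype(int) for i in range(3)]
m=((r>70)&(r>1.8*g)&(r>2*b)).astype(np.uint8);n,lab,st,_=cv2.connectedComponentsWithStats(m)
i=lab[330,350];print(st[i]);m=lab==i
# lower outline and left/right outline widths
for y in(270,300,340,360,400,415):
    xs=np.where(m[y])[0];print(y,xs.min(),xs.max())
for x in(320,335,350,360,370,385,400): ys=np.where(m[:,x])[0];print(x,ys.min(),ys.max())
t=np.linspace(0,2*np.pi,400)
def outl(c,z):
    P=[proj("scene",[c[0]+.023*np.cos(a),c[1]+.023*np.sin(a),z]) for a in t];return (np.array(P)-[210,120])*5
low=[(x,np.where(m[:,x])[0].max()) for x in range(318,402,6)]
for zb in(.182,.184,.186):
    def f(c):
        o=outl(c,zb);return [np.min(np.hypot(*(o-q).T))*np.sign(1) for q in low]+[(np.min(o[:,0])-303)]
    s=least_squares(f,[.594,.051],diff_step=1e-4);print(zb,s.x,s.cost,outl(s.x,zb)[:,0].min(),outl(s.x,zb)[:,0].max())
E
```

```text
[  303   249   106   188 14453]
270 307 374
300 307 391
340 310 391
360 308 389
400 309 399
415 315 405
320 256 420
335 254 429
350 251 435
360 250 435
370 252 435
385 288 430
400 401 421Traceback (most recent call last):
  File "<stdin>", line 17, in <module>
    return func(*args, **kwargs)
    result = trf(vector_fun.fun, vector_fun.jac, x0, f0, J0, lb, ub, ftol, xtol,
                 gtol, max_nfev, x_scale, loss_function, tr_solver,
                 tr_options.copy(), verbose, callback=callback_wrapped)
    return trf_no_bounds(
        fun, jac, x0, f0, J0, ftol, xtol, gtol, max_nfev, x_scale,
        loss_function, tr_solver, tr_options, verbose, callback=callback)
    J = jac(x)
    self._update_jac()
    ~~~~~~~~~~~~~~~~^^
    self.J = self.jac_wrapped(xp_copy(self.x), f0=self.f)
             ~~~~~~~~~~~~~~~~^^^^^^^^^^^^^^^^^^^^^^^^^^^^
    J, dct = approx_derivative(
             ~~~~~~~~~~~~~~~~~^
        self.fun,
        ^^^^^^^^^
    ...<2 lines>...
        **self.finite_diff_options,
        ^^^^^^^^^^^^^^^^^^^^^^^^^^^
    )
    ^
    J, _nfev = _dense_difference(fun_
[... 194 characters left out ...]
                mf)
                             ^^^
    df = [f_eval - f0 for f_eval in f_evals]
                                    ^^^^^^^
    f = np.atleast_1d(self.fun(x, *self.args, **self.kwargs))
                      ~~~~~~~~^^^^^^^^^^^^^^^^^^^^^^^^^^^^^^
    return np.atleast_1d(self.fun(x))
                         ~~~~~~~~^^^
    return self.f(x, *self.args, **self.kwargs)
           ~~~~~~^^^^^^^^^^^^^^^^^^^^^^^^^^^^^^
  File "<stdin>", line 16, in f
  File "<stdin>", line 12, in outl
  File "h.py", line 9, in proj
    c=calibration(n);K=np.array(c["mtx"]);R=np.array(c["attitude"]);q=R.T@(np.array(P)-np.array(c["position"]))
ValueError: time passes only in moves, steps and waits
```

```bash
python3 - <<'E'
s=open("h.py").read()
s=s.replace("def ray(","import plant,functools\ncalibration=functools.lru_cache(None)(plant.calibration)\ndef ray(",1)
open("h.py","w").write(s)
E
cat > cf.py <<'E'
from h import *
from scipy.optimize import least_squares
im=cv2.imread("pics/s4.png");b,g,r=[im[...,i].astype(int) for i in range(3)]
m=((r>70)&(r>1.8*g)&(r>2*b)).astype(np.uint8);n,lab,st,_=cv2.connectedComponentsWithStats(m);m=lab==lab[330,350]
t=np.linspace(0,2*np.pi,400)
def outl(c,z): return (np.array([proj("scene",[c[0]+.023*np.cos(a),c[1]+.023*np.sin(a),z]) for a in t])-[210,120])*5
low=np.array([(x,np.where(m[:,x])[0].max()+.5) for x in range(318,406,6)])
for zb in(.181,.184,.187):
    def f(c):
        o=outl(c,zb);k=np.argsort(o[:,0]);
        return [max(o[np.abs(o[:,0]-x)<3][:,1])-y for x,y in low]
    s=least_squares(f,[.594,.051],diff_step=1e-3);o=outl(s.x,zb);print(zb,s.x.round(4),s.cost.round(1),o.min(0).round(),o.max(0).round(),np.round(s.fun,1))
P=(proj("scene",[.5945,.0505,.148])-[210,120])*5;print("post top px",P)
o=outl([.594,.0515],.184);print("collar at TCP would be",o.min(0),o.max(0))
E
python3 cf.py
```

```text
0.181 [0.5853 0.0513] 31.8 [300. 350.] [418. 433.] [ 3.8  2.2  0.9  0.6  0.2 -3.  -2.4 -2.3 -2.4 -1.8 -1.7 -0.1  0.9  0.5
  3.2]
0.184 [0.5878 0.0528] 32.8 [301. 349.] [420. 433.] [ 3.3  1.8  0.3  0.4 -0.2 -3.1 -2.5 -2.3 -2.3 -1.6 -1.3  0.3  1.5  1.2
  4.1]Traceback (most recent call last):
  File "cf.py", line 12, in <module>
    s=least_squares(f,[.594,.051],diff_step=1e-3);o=outl(s.x,zb);print(zb,s.x.round(4),s.cost.round(1),o.min(0).round(),o.max(0).round(),np.round(s.fun,1))
    return func(*args, **kwargs)
    result = trf(vector_fun.fun, vector_fun.jac, x0, f0, J0, lb, ub, ftol, xtol,
                 gtol, max_nfev, x_scale, loss_function, tr_solver,
                 tr_options.copy(), verbose, callback=callback_wrapped)
    return trf_no_bounds(
        fun, jac, x0, f0, J0, ftol, xtol, gtol, max_nfev, x_scale,
        loss_function, tr_solver, tr_options, verbose, callback=callback)
    f_new = fun(x_new)
    self._update_fun()
    ~~~~~~~~~~~~~~~~^^
    self.f = self.fun_wrapped(xp_copy(self.x))
             ~~~~~~~~~~~~~~~~^^^^^^^^^^^^^^^^^
    return np.atleast_1d(self.fun(x))
                         ~~~~~~~~^^^
    return self.f(x, *self.args, **self.kwargs)
           ~~~~~~^^^^^^^^^^^^^^^^^^^^^^^^^^^^^^
  File "cf.py", line 11, in f
    return [max(o[np.abs(o[:,0]-x)<3][:,1])-y for x,y in low]
            ~~~^^^^^^^^^^^^^^^^^^^^^^^^^^^^
ValueError: max() iterable argument is empty
```

>>> send_rows:
  targets: "0.1 0 -0.4 0 0 0; 0.15 -0.05 -0.9 0 0 0; 0.15 -0.05 -0.9 0 0 0; 0.15 -0.05 -0.9 0 0 0"

```text
time_s: 13.5
ee_pos: [0.5978, 0.0491, 0.3564]
tcp_rot: [[-0.981, 0.192, -0.002], [0.192, 0.981, -0.0], [0.002, -0.001, -1.0]]
ft_force: [0.2, -0.3, -1.2]
gripper_width: 0.0444
```

```bash
python3 - <<'E'
from h import *
print(observe()["ee_pos"])
a=camera("scene")[:,:,::-1][150:250,240:320];b=camera("top")[:,:,::-1][135:235,240:320]
cv2.imwrite("pics/st5.png",cv2.resize(np.hstack([a,b]),None,fx=5,fy=5,interpolation=2))
print("post scene",(proj("scene",[.595,.0505,.148])-[240,150])*5,"top",(proj("top",[.595,.0505,.148])-[240,135])*5+[400,0])
for z in(.161,.221):print(z,"axis at post scene",(proj("scene",[.595,.0505,z])-[240,150])*5,"top",(proj("top",[.595,.0505,z])-[240,135])*5+[400,0])
E
```

```text
[0.59781845 0.04914048 0.35638201]
post scene [195.6433253 314.767375 ] top [592.82412319 237.23137427]
0.161 axis at post scene [196.43015288 292.18014016] top [591.83447142 231.19216821]
0.221 axis at post scene [200.32393531 180.40243824] top [586.94189996 201.33596183]
```

View pics/st5.png

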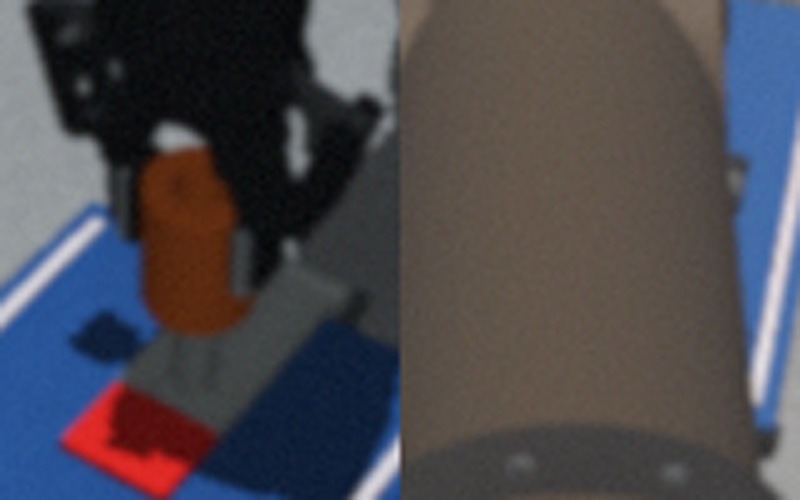

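The top view is blocked by the arm. In the scene view the collar's bottom rim runs from about u=143 to 252, lowest at v=335. That matches a ring centred on the post axis, predicted at (196,292). I'll descend in stages, watching the force.

>>> send_rows:
  targets: "0 0 -0.2 0 0 0; 0 0 -0.4 0 0 0; 0 0 -0.6 0 0 0; 0 0 -0.8 0 0 0; 0 0 -0.8 0 0 0"

```text
time_s: 14.1
ee_pos: [0.5977, 0.049, 0.3363]
tcp_rot: [[-0.981, 0.192, -0.001], [0.192, 0.981, -0.0], [0.001, -0.001, -1.0]]
ft_force: [-0.7, 0.6, -1.8]
gripper_width: 0.0439
```

>>> send_rows:
  targets: "0 0 -0.2 0 0 0; 0 0 -0.4 0 0 0; 0 0 -0.6 0 0 0; 0 0 -0.8 0 0 0; 0 0 -0.9 0 0 0; 0 0 -1 0 0 0; 0 0 -1 0 0 0"

```text
time_s: 14.8
ee_pos: [0.598, 0.049, 0.3119]
tcp_rot: [[-0.981, 0.192, -0.0], [0.192, 0.981, -0.0], [0.0, -0.0, -1.0]]
ft_force: [0.2, 1.9, -1.0]
gripper_width: 0.044
```

>>> send_rows:
  targets: "0 0 -0.05 0 0 0; 0 0 -0.1 0 0 0; 0 0 -0.13 0 0 0; 0 0 -0.13 0 0 0"

```text
time_s: 15.2
ee_pos: [0.598, 0.049, 0.309]
tcp_rot: [[-0.981, 0.192, 0.0], [0.192, 0.981, 0.0], [-0.0, 0.0, -1.0]]
ft_force: [0.5, -0.2, -1.9]
gripper_width: 0.0448
```

>>> send_rows:
  targets: "0 0 -0.05 0 0 0; 0 0 -0.08 0 0 0; 0 0 -0.08 0 0 0"

```text
time_s: 15.5
ee_pos: [0.5981, 0.0489, 0.3086]
tcp_rot: [[-0.981, 0.192, 0.001], [0.192, 0.981, 0.001], [-0.001, 0.001, -1.0]]
ft_force: [-7.0, -0.3, 14.9]
gripper_width: 0.0448
```

Contact at 15 N, with the collar seated on the hasp. Release.

>>> send_rows:
  targets: "0 0 0.08 0 0 0; 0 0 0.08 0 0 0; 0 0 0.08 0 0 0; 0 0 0.08 0 0 0; 0 0 0.08 0 0 0; 0 0 0.08 0 0 0; 0 0 0.08 0 0 0; 0 0 0.08 0 0 0"
  grip: 1

```text
time_s: 16.3
ee_pos: [0.598, 0.049, 0.3089]
tcp_rot: [[-0.981, 0.192, -0.0], [0.192, 0.981, 0.0], [0.0, 0.0, -1.0]]
ft_force: [0.7, -0.1, 0.1]
gripper_width: 0.0856
```

>>> send_rows:
  targets: "0 0 0.5 0 0 0; 0 0 1 0 0 0; 0 0 2 0 0 0; 0 0 3 0 0 0; 0 0 4.5 0 0 0; -1 1.5 5 0 0 0; -2 3 5 0 0 0; -3 4.5 5 0 0 0; -4 6 5 0 0 0; -5 7.5 5 0 0 0; -6 9 5 0 0 0; -6 10.5 5 0 0 0; -6 12 5 0 0 0; -6 12 5 0 0 0; -6 12 5 0 0 0"

```text
time_s: 17.8
ee_pos: [0.4478, 0.3495, 0.4348]
tcp_rot: [[-0.982, 0.191, 0.001], [0.191, 0.982, 0.0], [-0.001, 0.0, -1.0]]
ft_force: [0.6, -1.1, -0.4]
gripper_width: 0.0856
```

```bash
python3 - <<'E'
from h import *
print(observe()["ee_pos"],observe()["time_s"],observe()["ft_force"])
a=camera("scene")[:,:,::-1][130:270,200:340];b=camera("top")[:,:,::-1][110:250,220:360]
cv2.imwrite("pics/st6.png",cv2.resize(np.hstack([a,b]),None,fx=2.85,fy=2.85,interpolation=2))
for z in(.113,.173):print(z,"scene",(proj("scene",[.595,.0505,z])-[200,130])*2.85,"top",(proj("top",[.595,.0505,z])-[220,110])*2.85+[399,0])
E
```

```text
[0.44784415 0.34951068 0.43480496] 17.8 [ 0.60395082 -1.06072829 -0.35791556]
0.113 scene [224.36102274 269.59296974] top [567.36420693 215.34749404]
0.173 scene [226.38895463 211.37770748] top [564.81282023 199.77802749]
```

View pics/st6.png

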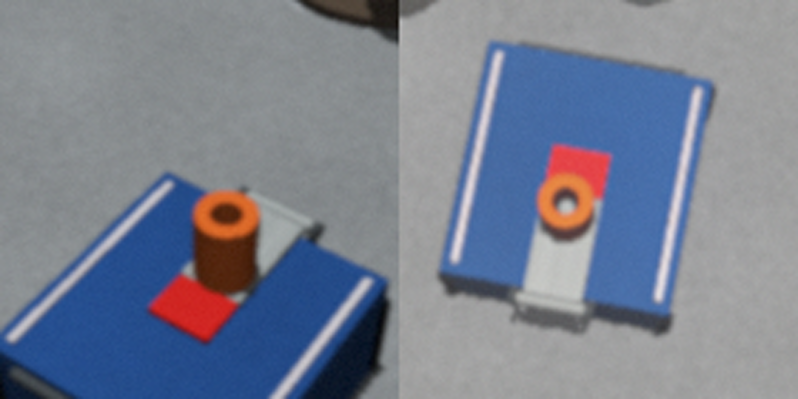

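The collar stands upright on the post and sits flat on the hasp. Its top rim centre is at scene (226,213) against a predicted (226,211), and at top view (566,202) against (565,200). The lid and hasp are flat, and the gripper is clear.

```bash
python3 -c "
from plant import finish_job; print(finish_job())"
```

```text
the job is handed in; nothing more can be done
None
```

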